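# Load the ink turntable for a two-colour cap print

### The arm

A 6-joint arm with a two-finger parallel gripper is mounted at the origin on a cart in front of the work surface, level with it; the furniture and walls round the work are solid. World frame = base frame: x ahead of the robot, y to its left, z up, the work surface at z = 0. Lengths are in mm, angles in rad, forces in N, time in s.
With the tool pointing down it reaches from about 350 to 800 mm from the base axis. Payload 7.3 kg.
Tool frame: the origin (TCP) lies midway between the tips of the shut fingers; the grasp point (between the pads) lies 19 mm behind it; z points along the fingers, y is the line along which they close (so a half turn about z gives the same grasp; the last joint's range is limited). The gripper opens to 85 mm and grips with 20 to 120 N. Pads are 22 mm wide; open, the fingers measure 114 mm over their backs; the gripper's body (76 mm by 85 mm) begins 54 mm behind the grasp point. The pads swing forward as they close: fully open they stand 13 mm farther back than shut.
Start: joints at [-1.346, 0.342, 1.524, -0, 1.275, -0.146], TCP at [190.263, -489.331, 231.322] pointing down, gripper open.
Joint ranges: [-2.53, 2.53], [-0.77, 2.02], [0.04, 2.7], [-1, 4.14], [0.28, 2.66], [-3.11, 3.11]. Speed limits (rad/s): [2.57, 2.57, 3.14, 3.14, 3.14, 3.14].

### API

Orientations are given as a rotation vector (axis times angle).
In Python, from rig import arm gives the robot as it stands. The module is installed in compiled form; this text tells all that it offers.
- The arm moves only by the shell command python3 -m inch 'ROWS'. ROWS is JSON, a list of rows, each an object of numbers: "gripper": the gripper command: -1 is fully open, 1 is shut, values between are in proportion; "tx", "ty", "tz": the shift along the tool's x, y, z in mm; "yaw": the turn about the tool's z in degrees. In form: [{"gripper": .., "tx": .., "ty": .., "tz": .., "yaw": ..}, ...]. A call has 1 to 8 rows; each row shifts and turns the commanded pose from where the row before left it, along the tool's axes as they then stand; what a row does not reach is not made up. A row lasts 1/8 s, in which the tool goes at most 62.5 mm and 10.7 degrees, less where a joint would pass 70% of its speed; a pose out of reach is approached as far as the arm can. A call is refused whole if a number of a shift passes 62.5 or a number of a turn 10.7, either way. A call with a gripper value outside its range is refused whole. The fingers move at their own pace and stop on an object; the grip force is fixed at half the most. Time passes only in rows, so rows that do not move let the fingers close. It gives the time, the measured TCP pose, the force, the opening and the grip force at its end, in the units of the state.
- arm.get_obs(): the state, without advancing time (a new reading comes with each control period).
- arm.grab_frame(name): name is "scene" or "top" or "wrist"; returns a dict with "img" (420x560x3 uint8, blue, green, red), "depth" (420x560 float32, mm along the optical axis (not along the pixel's ray), 0 where there is no reading), "fx", "fy", "cx", "cy" (pixels), "rvec" (rotation vector, rad) and "tvec" (3), from world to camera coordinates, as OpenCV has them. Camera axes: x right, y down, z forward; pixel columns grow to the right and rows downward; lengths in mm; the calibration is good to about 2 mm. A picture is of the moment at which its call begins.
- arm.job_done(): hands the job in; it is judged then, once.
The state is a dict: "time_s": time; "joints": joint angles; "qvel": joint speeds; "joint_torque": joint torques, N m; "eef_pos": TCP position; "tcp_rot": TCP orientation; "wrist_force": force on the tool from outside, world axes, zero at the start; "wrist_torque": the same for the moment, N m; "grip_width": opening from 0.0 (shut) to 1.0 (fully open); "grasp_force": force on a finger pad.
Only numpy, scipy, OpenCV 4.12 (cv2) and the standard library are available. Lean on these libraries where they do the work, as an engineer would, in place of code of your own. Each camera call takes 0.05 s, during which the arm holds its last target. There are 200 camera calls.

### The job

Load the ink turntable for the two-colour cap job: the hardener pot, which both inks share, stands in the small ring in the middle, and the roll of masking tape goes behind it, flat on the turntable over the post. Looking at the turntable with the post at the back, the smaller ink jar (first colour) stands in the ring left of the hardener and the larger ink jar (second colour) in the ring right of it. Keep the jars and the pot upright, seat everything inside its ring, and leave the hand counter and the dusting brush where they lie.

Things in the scene. Friction and masses are not known exactly. Their poses are not given: they have to be found in the camera images.
- small_ink_jar_center (a point): The smaller of the two white ink jars: a squat round jar with a white screw lid and a grey band, 54 mm diameter, 55 mm high (body to 44 mm, then a lid of 51 mm diameter). The point is its centre, half-way up; z is up along its axis. Stands upright at the start, 160 g nominal.
- large_ink_jar_center (a point): The larger of the two white ink jars: same shape with a cream lid and a black band, 60 mm diameter, 62 mm high (body to 50 mm, then a lid of 57 mm diameter). The point is its centre, half-way up; z is up along its axis. Stands upright, 190 g nominal.
- hardener_pot_center (a point): The hardener pot: slim round pot with a blue lid, 38 mm diameter, 66 mm high. The point is its centre, half-way up; z is up along its axis. Stands upright, 50 g nominal.
- masking_tape_center (a point): Roll of cream masking tape lying flat, 69 mm outside diameter, bore 46 mm, 25 mm high. The point is its centre, half-way up, in the middle of the bore; z is the bore's axis. Can be gripped across its outside diameter. 50 g nominal.
- ring_left: Aluminium locating ring, 76 mm bore, wall 3 mm thick and 7 mm high, on the ink turntable: the left-hand one of the two large rings when the turntable is looked at with its tape post at the back. Origin: ring centre on the plate's top face, where a jar's bottom rests (13 mm above the bench). x points to the post's side, y to the left, z up.
- ring_middle: The small locating ring, 54 mm bore, between the two large ones (centres 71.5 mm apart in a row); same height, axes and kind of origin as ring_left. The turntable is a grey plate of 240 mm diameter, low on the bench, standing at any angle; its bearing is stiff, but it may turn a little if pushed.
- ring_right: The right-hand one of the two large rings (76 mm bore) when the turntable is looked at with its tape post at the back; same height, axes and kind of origin as ring_left.
- tape_post: Upright aluminium post on the turntable for a tape roll, 28 mm diameter, 40 mm high with a tapered top (16 mm) and a bolt head on it, 82 mm behind the centre of the small ring. Origin: centre of its foot on the top face of the plate; z up, x away from the small ring.
- tally_counter: Bystander: small round white hand counter, 54 x 51 x 27 mm, lying on the bench in front of the turntable. Origin at its underside.
- dust_brush: Bystander: flat dusting brush with wooden handle, 160 x 32 x 10 mm, lying on the bench behind the turntable. Origin at its underside, half-way along.
There are look-alikes about, which are no part of the job. Leave any green look-alike of the part that bears large_ink_jar_center alone.

How it is judged (in metres and radians):
At the end, for the whole second after the job is handed in: Small ink jar in the left ring, large ink jar in the right ring, hardener pot in the middle ring, tape over the post: each within 12 mm (small jar and tape 14 mm) of the centre and 4 mm of its seated height on the plate, within 0.12 rad of upright or flat, released and at rest (horizontal distance between small_ink_jar_center and ring_left below 0.014 m and z of small_ink_jar_center in the frame of ring_left between 0.0235 and 0.0315 m and angle between each of small_ink_jar_center, large_ink_jar_center, hardener_pot_center, masking_tape_center's own z axis and vertical below 0.12 rad and linear speed of each of small_ink_jar, large_ink_jar, hardener_pot, masking_tape below 0.02 m/s and horizontal distance between large_ink_jar_center and ring_right below 0.012 m and z of large_ink_jar_center in the frame of ring_right between 0.027 and 0.035 m and horizontal distance between hardener_pot_center and ring_middle below 0.012 m and z of hardener_pot_center in the frame of ring_middle between 0.029 and 0.037 m and horizontal distance between masking_tape_center and tape_post below 0.014 m and z of masking_tape_center in the frame of tape_post between 0.0085 and 0.0165 m); the robot touches nothing.
It fails at once if the small ink jar is tipped over (angle between small_ink_jar_center's own z axis and vertical above 0.6 rad).
It fails at once if the large ink jar is tipped over (angle between large_ink_jar_center's own z axis and vertical above 0.6 rad).
It fails at once if the hardener pot is tipped over (angle between hardener_pot_center's own z axis and vertical above 0.6 rad).
It fails at once if the hand counter is pushed away (distance of tally_counter from where it was at the start of the episode above 0.03 m).
It fails at once if the dusting brush is pushed away (distance of dust_brush from where it was at the start of the episode above 0.03 m).
It also fails if it takes over 104 s, if anything falls off the work surface, if the arm or the gripper's body presses on something with over 40 N, if the wrist force passes 120 N, or if a joint passes its speed limit or range.

## Working session

There is one attempt and no reset: what is moved stays moved. The work goes in short steps, Python scripts to look and compute and a shell command to move; the robot and the scene stay as the last step left them, time stands still between calls to the robot, and variables do not carry over. Pictures are saved under pics/ and viewed, at most 14 in all, crops included, and the job is handed in when it is done.

```bash
mkdir -p pics
cat > h.py <<'E'
import numpy as np, cv2
from rig import arm
def grab(n):
    f=arm.grab_frame(n); f['R']=cv2.Rodrigues(np.array(f['rvec'],float))[0]; f['t']=np.array(f['tvec'],float).ravel(); return f
def ray(f,u,v,z):
    d=f['R'].T@np.array([(u-f['cx'])/f['fx'],(v-f['cy'])/f['fy'],1]); c=-f['R'].T@f['t']
    return c+d*(z-c[2])/d[2]
def cloud(f):
    v,u=np.mgrid[:420,:560]; D=f['depth']; p=np.stack([(u-f['cx'])/f['fx']*D,(v-f['cy'])/f['fy']*D,D],-1)-f['t']
    return p@f['R']
E
python3 - <<'E'
from h import *
o=arm.get_obs(); print({k:np.round(v,3) for k,v in o.items()})
for n in ['top','scene']:
    f=grab(n); np.save(n+'.npy',f,allow_pickle=True); cv2.imwrite(f'pics/{n}0.png',f['img'])
    print(n,-f['R'].T@f['t'],f['fx'],(f['depth']>0).mean())
E
```

```text
{'time_s': np.float64(0.0), 'joints': array([-1.346,  0.343,  1.525,  0.   ,  1.275, -0.146]), 'qvel': array([-0.   , -0.001,  0.002,  0.001,  0.   ,  0.001]), 'joint_torque': array([ 1.0000e-03, -4.3367e+01, -2.4601e+01, -0.0000e+00,  8.0000e-03,
        0.0000e+00]), 'eef_pos': array([ 190.149, -488.911,  230.616]), 'tcp_rot': array([-3.086, -0.579,  0.   ]), 'wrist_force': array([-0.019, -0.655, -0.272]), 'wrist_torque': array([-0.002, -0.012, -0.027]), 'grasp_force': np.float64(0.0), 'grip_width': np.float64(0.998)}
top [ 434.0797592    19.46025263 1355.28488242] 533.9668842951571 0.9959311224489796
scene [-471.87706921  541.35504891  720.56981754] 502.2934874701293 0.9962627551020408
```

View pics/top0.png

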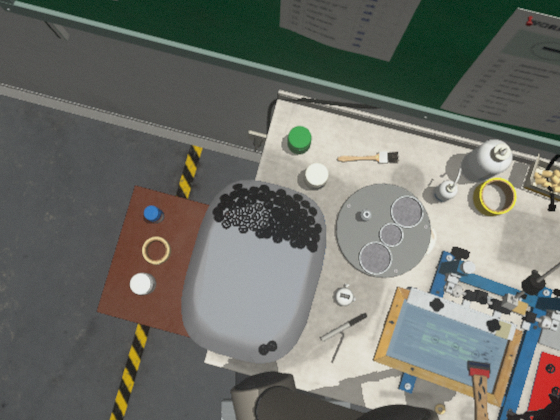

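View pics/scene0.png

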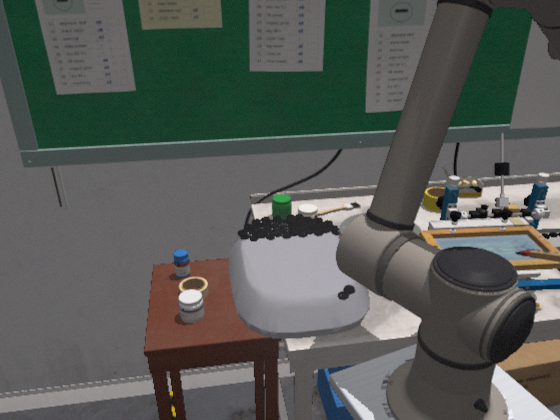

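Top view: turntable at (384,230), post (366,215), large rings (407,211) and (375,258), small ring (391,235). White jars are at (317,175) on the bench and (141,284) on the side stool. The green jar (300,139) is the look-alike. Blue-lidded pot (152,213), cream tape (155,250); the yellow ring at (497,196) is another look-alike. Scene view: the stool jar (191,305) shows a grey band. Next I measure.

Run:
```python
from h import *
f=np.load('top.npy',allow_pickle=True).item(); s=np.load('scene.npy',allow_pickle=True).item()
P=cloud(f)
for n,(u,v) in dict(jarB=(317,175),jarS=(141,284),green=(300,139),pot=(152,213),tape=(144,250),tapebore=(155,250),stool=(120,250),plate=(345,230),post=(366,215),rA=(407,211),rB=(375,258),rM=(391,235),bench=(350,190),counter=(344,296),brush=(365,157),yel=(480,196),trayrim=(190,270),trayrim2=(322,230),trayrim3=(215,200),traytop=(262,185),white=(447,189)).items():
    print(n,P[v,u].round(0))
# lid blobs: connected height regions
for n,(u,v) in dict(jarB=(317,175),jarS=(141,284),green=(300,139),pot=(152,213)).items():
    z=P[v,u,2]; m=((abs(P[...,2]-z)<6)&(np.hypot(P[...,0]-P[v,u,0],P[...,1]-P[v,u,1])<50)).astype(np.uint8)
    q=P[m>0]; 
    c,l,st,ce=cv2.connectedComponentsWithStats(m); k=l[v,u]; px=P[l==k]
    print(n,'mid',(px[:,:2].max(0)+px[:,:2].min(0))/2,'size',np.ptp(px[:,:2],axis=0),'z',np.median(px[:,2]),'area d',np.sqrt(4/np.pi*(l==k).sum())*np.median(f['depth'][l==k])/f['fx'])
a=f['img'][130:320,100:440]; 
c1=cv2.resize(f['img'][120:310,280:440],None,fx=3,fy=3,interpolation=2)
c2=cv2.resize(s['img'][190:330,150:340],None,fx=3,fy=3,interpolation=2)[:, :]
h=max(c1.shape[0],c2.shape[0]); out=np.zeros((h,c1.shape[1]+c2.shape[1],3),np.uint8); out[:c1.shape[0],:c1.shape[1]]=c1; out[:c2.shape[0],c1.shape[1]:]=c2
cv2.imwrite('pics/crop.png',cv2.resize(out,(800,int(h*800/out.shape[1]))))
```

```text
jarB [699. -76.  62.]
jarS [432. 351.  55.]
green [790. -34.  64.]
pot [604. 326.  68.]
tape [516. 353.  29.]
tapebore [518. 333.  -1.]
stool [518. 421.   2.]
plate [ 568. -149.   12.]
post [ 601. -196.   55.]
rA [ 616. -306.   18.]
rB [ 498. -224.   10.]
rM [ 555. -265.   16.]
bench [ 672. -165.    2.]
counter [ 403. -143.   28.]
brush [ 758. -204.    7.]
yel [ 650. -481.   47.]
trayrim [467. 237.  32.]
trayrim2 [566. -90.  32.]
trayrim3 [641. 177.  37.]
traytop [676.  60.  52.]
white [ 658. -384.   98.]
jarB mid [701.43966906 -73.53119565] size [57.88132884 54.56809392] z 61.842556300956055 area d 56.15856872805968
jarS mid [432.5328089  355.75231863] size [48.21792139 52.42718265] z 54.62228662665913 area d 51.35798189744667
green mid [795.46504936 -32.14823439] size [56.96921151 54.85892024] z 61.863334369684644 area d 53.82926776154916
pot mid [604.21291055 331.54756276] size [35.11662917 35.27674153] z 65.56127191582283 area d 34.32382014247834
```

View pics/crop.png

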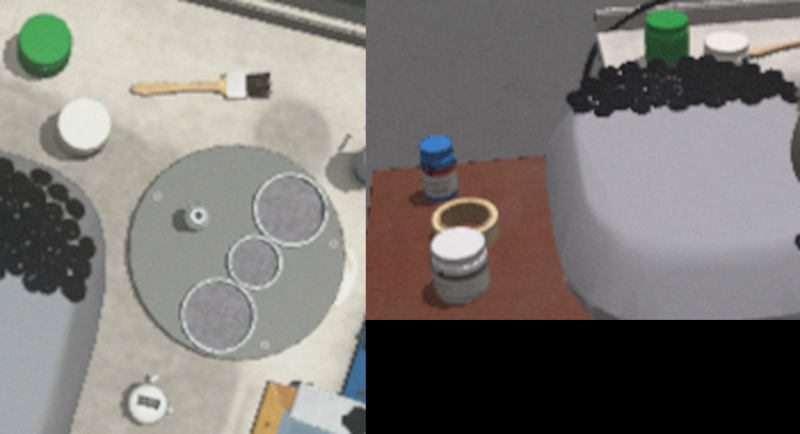

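Confirmed: the jar at (317,175) is 62 mm tall with a cream lid, so it's the large jar; the stool jar (141,284) is 55 mm with a grey band, so it's the small one; the green one stays. Seen with the post at the back, left is the ring at pixel (375,258) and right is the one at (407,211). Now the ring centres.

```bash
cat >> h.py <<'E'
def pose():
    o=arm.get_obs(); R=cv2.Rodrigues(np.array(o['tcp_rot'],float))[0]; return np.array(o['eef_pos'],float),R,o
def go(x,y,z,psi=None):
    p,R,o=pose(); d=R.T@(np.array([x,y,z])-p); ps=np.degrees(np.arctan2(R[1,0],R[0,0]))
    print('at',p.round(1),'psi',ps.round(1),'t',round(float(o['time_s']),2),'-> txyz',d.round(1), 'yaw',None if psi is None else round(-((psi-ps+180)%360-180),1),'j',np.round(o['joints'],2))
E
python3 - <<'E'
from h import *
f=np.load('top.npy',allow_pickle=True).item()
g=cv2.cvtColor(f['img'],cv2.COLOR_BGR2GRAY)
cv2.imwrite('/tmp/g.png',g)
G=cv2.resize(g,None,fx=4,fy=4,interpolation=cv2.INTER_CUBIC)
for nm,r0,r1,cs in [('big',60,70,[(407,211),(375,258)]),('mid',42,52,[(391,235)]),('plate',180,196,[(384,230)])]:
  for c in cs:
    w=int(r1*1.25); x,y=4*c[0],4*c[1]; sub=G[y-w:y+w,x-w:x+w]
    h=cv2.HoughCircles(sub,cv2.HOUGH_GRADIENT_ALT if 0 else cv2.HOUGH_GRADIENT,1,20,param1=120,param2=15,minRadius=r0,maxRadius=r1)
    if h is not None:
      for q in h[0][:2]:
        u=(q[0]+x-w)/4-.375; v=(q[1]+y-w)/4-.375
        print(nm,u.round(1),v.round(1),q[2]/4,ray(f,u,v,20 if nm!='plate' else 13).round(1))
print('post',ray(f,366,215,55).round(1),'tape', )
hsv=cv2.cvtColor(f['img'],cv2.COLOR_BGR2HSV)
P=cloud(f); m=((P[...,2]>18)&(abs(P[...,0]-516)<50)&(abs(P[...,1]-335)<45)).astype(np.uint8)
q=P[m>0]; print('tape',q[:,:2].min(0),q[:,:2].max(0),(q[:,:2].min(0)+q[:,:2].max(0))/2)
m=((P[...,2]>25)&(abs(P[...,0]-601)<30)&(abs(P[...,1]+196)<30)); q=P[m]; print('postcloud',(q[:,:2].min(0)+q[:,:2].max(0))/2,np.ptp(q,axis=0),q[:,2].max())
go(700,-74,150,145)
E
```

```text
big 407.5 212.0 15.675 [ 613.1 -306.7   20. ]
big 375.5 257.5 16.525 [ 498.4 -223.6   20. ]
mid 390.5 234.2 11.2 [ 556.7 -262.5   20. ]
plate 382.5 230.2 48.0 [ 567.5 -244.    13. ]
plate 385.8 234.2 45.275 [ 557.3 -252.    13. ]
post [ 600.9 -196.1   55. ] tape
tape [481.71777761 292.6888635 ] [549.43639663 360.1646534 ] [515.57708712 326.42675845]
postcloud [ 601.86067832 -195.31087796] [25.82624424 25.56792078 33.19050383] 58.57255157096509
at [ 190.2 -489.   230.7] psi 21.2 t 0.1 -> txyz [ 625.5 -201.9   81.1] yaw -123.8 j [-1.35  0.34  1.52  0.    1.28 -0.15]
```

```bash
python3 -m inch '[{"gripper":-1,"yaw":-10.7},{"gripper":-1,"yaw":-10.7},{"gripper":-1,"yaw":-10.7},{"gripper":-1,"yaw":-10.7},{"gripper":-1,"yaw":-10.7},{"gripper":-1,"yaw":-10.7},{"gripper":-1,"yaw":-10.7},{"gripper":-1,"yaw":-10.7}]'; python3 -m inch '[{"gripper":-1,"yaw":-10.7},{"gripper":-1,"yaw":-10.7},{"gripper":-1,"yaw":-10.7},{"gripper":-1,"yaw":-6}]'; python3 -c "
from h import *
go(700,-74,150,145)"
```

```text
at [ 190.2 -489.   230.7] psi 21.2 t 0.1 -> txyz [ 625.5 -201.9   81.1] yaw -123.8 j [-1.35  0.34  1.52  0.    1.28 -0.15]$[0]: bad value
$[0]: bad value
```

```bash
python3 -m inch '[{"gripper":-1,"tx":0,"ty":0,"tz":0,"yaw":-10.7},{"gripper":-1,"tx":0,"ty":0,"tz":0,"yaw":-10.7},{"gripper":-1,"tx":0,"ty":0,"tz":0,"yaw":-10.7},{"gripper":-1,"tx":0,"ty":0,"tz":0,"yaw":-10.7},{"gripper":-1,"tx":0,"ty":0,"tz":0,"yaw":-10.7},{"gripper":-1,"tx":0,"ty":0,"tz":0,"yaw":-10.7},{"gripper":-1,"tx":0,"ty":0,"tz":0,"yaw":-10.7},{"gripper":-1,"tx":0,"ty":0,"tz":0,"yaw":-10.7}]'; python3 -m inch '[{"gripper":-1,"tx":0,"ty":0,"tz":0,"yaw":-10.7},{"gripper":-1,"tx":0,"ty":0,"tz":0,"yaw":-10.7},{"gripper":-1,"tx":0,"ty":0,"tz":0,"yaw":-10.7},{"gripper":-1,"tx":0,"ty":0,"tz":0,"yaw":-6}]'; python3 -c "
from h import *
go(700,-74,150,145)"
```

```text
time_s: 1.1
eef_pos: [190.2, -489.1, 230.9]
tcp_rot: [-1.864, -2.528, -0.001]
wrist_force: [0.4, 0.3, 0.2]
grip_width: 1.0
grasp_force: 0.0
time_s: 1.6
eef_pos: [190.2, -489.1, 230.9]
tcp_rot: [-0.939, -2.997, -0.001]
wrist_force: [-0.8, -0.8, -0.8]
grip_width: 1.006
grasp_force: 0.0
at [ 190.2 -489.1  230.9] psi 145.2 t 1.6 -> txyz [-181.7  631.8   81.2] yaw 0.2 j [-1.35  0.34  1.52 -0.    1.28 -2.31]
```

```bash
python3 -m inch '[{"gripper":-1,"tx":-13,"ty":45,"tz":0,"yaw":0},{"gripper":-1,"tx":-13,"ty":45,"tz":0,"yaw":0},{"gripper":-1,"tx":-13,"ty":45,"tz":0,"yaw":0},{"gripper":-1,"tx":-13,"ty":45,"tz":0,"yaw":0},{"gripper":-1,"tx":-13,"ty":45,"tz":0,"yaw":0},{"gripper":-1,"tx":-13,"ty":45,"tz":0,"yaw":0},{"gripper":-1,"tx":-13,"ty":45,"tz":0,"yaw":0},{"gripper":-1,"tx":-13,"ty":45,"tz":0,"yaw":0}]'; python3 -m inch '[{"gripper":-1,"tx":-13,"ty":45,"tz":0,"yaw":0},{"gripper":-1,"tx":-13,"ty":45,"tz":0,"yaw":0},{"gripper":-1,"tx":-13,"ty":45,"tz":20,"yaw":0},{"gripper":-1,"tx":-13,"ty":45,"tz":20,"yaw":0},{"gripper":-1,"tx":-13,"ty":45,"tz":20,"yaw":0},{"gripper":-1,"tx":-13,"ty":45,"tz":20,"yaw":0},{"gripper":-1,"tx":0,"ty":0,"tz":0,"yaw":0}]' | head -2; python3 -c "
from h import *
go(700,-74,150,145)
f=grab('wrist'); np.save('w.npy',f,allow_pickle=True); cv2.imwrite('pics/w1.png',f['img']); print(-f['R'].T@f['t'])"
```

```text
time_s: 2.6
eef_pos: [483.1, -253.1, 230.9]
tcp_rot: [-0.946, -2.995, -0.0]
wrist_force: [0.1, -0.1, 0.0]
grip_width: 0.998
grasp_force: 0.0
time_s: 3.48
eef_pos: [701.3, -75.0, 147.0]
at [701.3 -75.  147. ] psi 145.1 t 3.48 -> txyz [ 1.7  0.  -3. ] yaw 0.1 j [-0.22  0.75  1.06  0.    1.34 -1.18]
[643.78465049 -34.59466763 290.0360612 ]
```

View pics/w1.png

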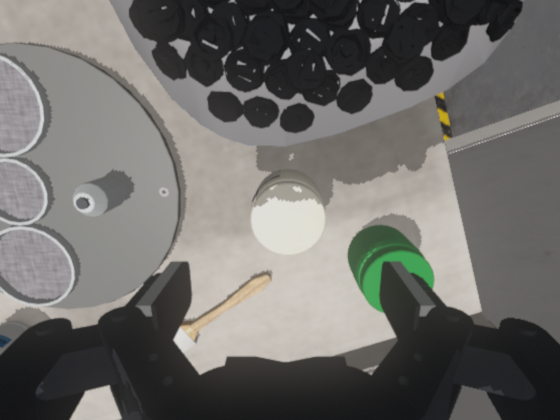

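Wrist view: cream lid at (288,216), green jar (396,285) clear of the right finger's way down, post at (90,200). I'll take the lid centre and the ring/post positions from this close view.

```bash
cat >> h.py <<'E'
def blob(f,x,y,r,z0,z1):
    P=cloud(f); m=((P[...,2]>z0)&(P[...,2]<z1)&(np.hypot(P[...,0]-x,P[...,1]-y)<r)&(f['depth']>0)).astype(np.uint8)
    n,l,st,c=cv2.connectedComponentsWithStats(m); k=1+st[1:,4].argmax(); m=(l==k).astype(np.uint8)
    ct=max(cv2.findContours(m,0,1)[0],key=cv2.contourArea)[:,0]; q=P[ct[:,1],ct[:,0]][:,:2].astype(np.float32)
    c,rad=cv2.minEnclosingCircle(q); e=cv2.fitEllipse(q); print('blob circ',np.round(c,1),round(rad,1),'ell',np.round(e[0],1),np.round(e[1],1),'z',np.median(P[m>0][:,2]).round(1)); return np.array(e[0])
E
python3 - <<'E'
from h import *
f=np.load('w.npy',allow_pickle=True).item()
c=blob(f,700,-74,45,56,70); blob(f,601,-196,30,45,80)
go(c[0],c[1],12)
E
```

```text
blob circ [705.2 -75.2] 28.7 ell [704.9 -75.1] [56.1 56.3] z 62.2
blob circ [ 606.4 -196.8] 13.3 ell [ 606.7 -195.6] [21.6 26.3] z 51.4
at [700.9 -76.7 148.7] psi 145.1 t 3.52 -> txyz [ -2.9   3.8 136.7] yaw None j [-0.22  0.75  1.06 -0.    1.34 -1.18]
```

```bash
python3 -m inch '[{"gripper":-1,"tx":-2,"ty":3,"tz":40,"yaw":0},{"gripper":-1,"tx":0,"ty":0,"tz":40,"yaw":0},{"gripper":-1,"tx":0,"ty":0,"tz":30,"yaw":0},{"gripper":-1,"tx":0,"ty":0,"tz":24,"yaw":0},{"gripper":-1,"tx":0,"ty":0,"tz":0,"yaw":0},{"gripper":1,"tx":0,"ty":0,"tz":0,"yaw":0},{"gripper":1,"tx":0,"ty":0,"tz":0,"yaw":0},{"gripper":1,"tx":0,"ty":0,"tz":0,"yaw":0}]'; python3 -m inch '[{"gripper":1,"tx":0,"ty":0,"tz":0,"yaw":0},{"gripper":1,"tx":0,"ty":0,"tz":0,"yaw":0},{"gripper":1,"tx":0,"ty":0,"tz":0,"yaw":0}]'; python3 -c "
from h import *
go(613,-306,100)"
```

```text
time_s: 4.53
eef_pos: [705.8, -77.4, 19.9]
tcp_rot: [0.945, 2.992, 0.0]
wrist_force: [-0.5, -0.3, 6.9]
grip_width: 0.684
grasp_force: 65.6
time_s: 4.9
eef_pos: [705.8, -77.4, 19.9]
tcp_rot: [0.945, 2.992, -0.0]
wrist_force: [0.7, -0.3, 6.4]
grip_width: 0.685
grasp_force: 65.6
at [705.8 -77.4  19.9] psi 144.9 t 4.9 -> txyz [ -55.7 -240.3  -80.1] yaw None j [-0.22  0.87  1.17 -0.    1.09 -1.18]
```

```bash
python3 -m inch '[{"gripper":1,"tx":0,"ty":0,"tz":-20,"yaw":0},{"gripper":1,"tx":0,"ty":0,"tz":-40,"yaw":0},{"gripper":1,"tx":0,"ty":0,"tz":-40,"yaw":0},{"gripper":1,"tx":-10,"ty":-30,"tz":0,"yaw":0},{"gripper":1,"tx":-12,"ty":-50,"tz":0,"yaw":0},{"gripper":1,"tx":-12,"ty":-60,"tz":0,"yaw":0},{"gripper":1,"tx":-12,"ty":-50,"tz":0,"yaw":0},{"gripper":1,"tx":-10,"ty":-30,"tz":0,"yaw":0}]';python3 -m inch '[{"gripper":1,"tx":0,"ty":-20,"tz":0,"yaw":0},{"gripper":1,"tx":0,"ty":0,"tz":0,"yaw":0}]'|head -2; python3 -c "
from h import *
go(613,-306,100)
f=grab('wrist'); np.save('w.npy',f,allow_pickle=True); cv2.imwrite('pics/w2.png',f['img'])"
```

```text
time_s: 5.9
eef_pos: [622.6, -291.7, 118.7]
tcp_rot: [0.949, 2.994, -0.001]
wrist_force: [0.2, -0.2, -1.6]
grip_width: 0.682
grasp_force: 64.8
time_s: 6.15
eef_pos: [611.7, -306.1, 117.9]
at [ 611.7 -306.1  117.9] psi 144.9 t 6.15 -> txyz [-1.   0.8 17.9] yaw None j [-0.58  0.73  1.18  0.    1.23 -1.53]
```

View pics/w2.png

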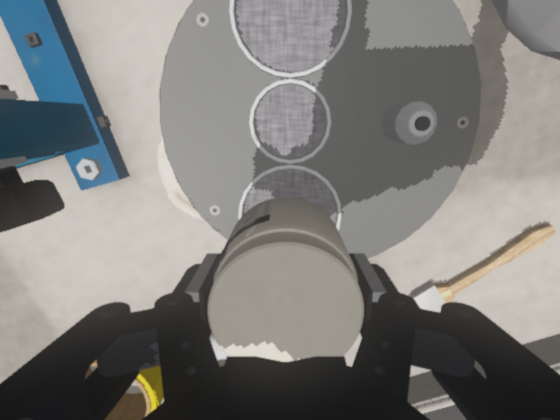

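Jar is held upright with lid at (286,297); middle ring (290,121), right ring spans 239–342 around u≈290, post top (421,123).

Run:
```python
from h import *
f=np.load('w.npy',allow_pickle=True).item()
g=cv2.cvtColor(f['img'],cv2.COLOR_BGR2GRAY)
for nm,(u,v),r in [('mid',(290,121),(34,44)),('left',(291,13),(54,66)),('right',(290,218),(48,60))]:
    s=g.copy(); s=cv2.copyMakeBorder(s,80,0,0,0,cv2.BORDER_REPLICATE)
    y0=max(v+80-75,0); s=s[y0:v+80+75,u-75:u+75]
    h=cv2.HoughCircles(s,cv2.HOUGH_GRADIENT,1,100,param1=100,param2=10,minRadius=r[0],maxRadius=r[1])
    q=h[0][0]; U,V=q[0]+u-75,q[1]+y0-80; print(nm,U,V,q[2],ray(f,U,V,20).round(1))
print('post top',ray(f,422,123,56).round(1))
blob(f,612,-306,45,150,175)
```

```text
mid 289.5 122.5 40.1 [ 558.6 -265.1   20. ]
left 292.5 15.5 57.7 [ 503.3 -224.    20. ]
right 288.5 216.5 51.6 [ 616.9 -306.7   20. ]
post top [ 605.2 -198.3   56. ]
blob circ [ 606.1 -301.9] 44.4 ell [ 607.5 -303.1] [45.5 78.5] z 160.1
```

Run:
```python
from h import *
f=np.load('w.npy',allow_pickle=True).item()
P=cloud(f); m=(abs(P[...,2]-160)<4)&(f['depth']>0); m[:, :205]=0; m[:,366:]=0
for v in range(226,345,12):
    u=np.where(m[v])[0]; print(v,u.min() if len(u) else None,u.max() if len(u) else None,end=' | ')
vs=np.where(m[:,286])[0]; print('\ncol',vs.min(),vs.max())
# fit circle to edge points at z=160 plane
pts=[]
for v in range(228,330,4):
    u=np.where(m[v])[0]
    if len(u): pts+= [ray(f,u.min()-.5,v,160)[:2],ray(f,u.max()+.5,v,160)[:2]]
pts=np.array(pts); A=np.c_[2*pts,np.ones(len(pts))]; s=np.linalg.lstsq(A,(pts**2).sum(1),rcond=None)[0]; print(s[:2],np.sqrt(s[2]+s[:2]@s[:2]))
```

```text
226 None None | 238 None None | 250 243 328 | 262 229 344 | 274 219 352 | 286 213 358 | 298 205 365 | 310 205 365 | 322 205 365 | 334 209 362 | 
col 239 361
[ 610.22472491 -305.13549999] 29.27169016140467
```

```bash
python3 -m inch '[{"gripper":1,"tx":-5.5,"ty":1.7,"tz":0,"yaw":0},{"gripper":1,"tx":0,"ty":0,"tz":30,"yaw":0},{"gripper":1,"tx":0,"ty":0,"tz":30,"yaw":0},{"gripper":1,"tx":0,"ty":0,"tz":15,"yaw":0},{"gripper":1,"tx":0,"ty":0,"tz":0,"yaw":0},{"gripper":1,"tx":0,"ty":0,"tz":0,"yaw":0}]'; python3 -c "
from h import *
go(615.5,-306.5,33)"
```

```text
time_s: 6.95
eef_pos: [618.9, -307.4, 43.7]
tcp_rot: [0.945, 2.994, -0.001]
wrist_force: [-0.5, 0.2, -1.6]
grip_width: 0.686
grasp_force: 64.8
at [ 618.9 -307.4   43.7] psi 145.0 t 6.95 -> txyz [ 3.4 -1.2 10.7] yaw None j [-0.57  0.82  1.22 -0.    1.1  -1.53]
```

```bash
python3 -m inch '[{"gripper":1,"tx":0.5,"ty":0,"tz":6,"yaw":0},{"gripper":1,"tx":0,"ty":0,"tz":4,"yaw":0},{"gripper":1,"tx":0,"ty":0,"tz":0,"yaw":0}]'; python3 -m inch '[{"gripper":-1,"tx":0,"ty":0,"tz":0,"yaw":0},{"gripper":-1,"tx":0,"ty":0,"tz":0,"yaw":0},{"gripper":-1,"tx":0,"ty":0,"tz":0,"yaw":0},{"gripper":-1,"tx":0,"ty":0,"tz":0,"yaw":0},{"gripper":-1,"tx":0,"ty":0,"tz":-40,"yaw":0},{"gripper":-1,"tx":0,"ty":0,"tz":-50,"yaw":0},{"gripper":-1,"tx":0,"ty":0,"tz":-40,"yaw":0},{"gripper":-1,"tx":0,"ty":0,"tz":0,"yaw":0}]'; python3 -c "
from h import *
f=grab('wrist'); np.save('w.npy',f,allow_pickle=True)
blob(f,616,-306,45,65,90);go(604,331,140)"
```

```text
time_s: 7.32
eef_pos: [617.6, -307.1, 33.0]
tcp_rot: [0.946, 2.995, -0.0]
wrist_force: [-1.8, 0.3, 2.8]
grip_width: 0.685
grasp_force: 65.2
time_s: 8.32
eef_pos: [619.2, -308.0, 166.9]
tcp_rot: [0.944, 2.988, -0.004]
wrist_force: [0.7, 0.5, 0.0]
grip_width: 1.001
grasp_force: 0.0
blob circ [ 616.6 -306.1] 28.8 ell [ 616.2 -305.9] [56.2 56.3] z 75.2
at [ 618.1 -307.3  164.1] psi 144.9 t 8.38 -> txyz [378.3 514.4  22.8] yaw None j [-0.57  0.7   1.1  -0.    1.34 -1.53]
```

Large jar seated (lid 75.2 mm, within ~1 mm). Now the pot.

```bash
python3 -m inch '[{"gripper":-1,"tx":20,"ty":27,"tz":0,"yaw":0},{"gripper":-1,"tx":33,"ty":45,"tz":0,"yaw":0},{"gripper":-1,"tx":33,"ty":45,"tz":0,"yaw":0},{"gripper":-1,"tx":33,"ty":45,"tz":0,"yaw":0},{"gripper":-1,"tx":33,"ty":45,"tz":0,"yaw":0},{"gripper":-1,"tx":33,"ty":45,"tz":0,"yaw":0},{"gripper":-1,"tx":33,"ty":45,"tz":0,"yaw":0},{"gripper":-1,"tx":33,"ty":45,"tz":0,"yaw":0}]'|head -2;python3 -m inch '[{"gripper":-1,"tx":33,"ty":45,"tz":0,"yaw":0},{"gripper":-1,"tx":33,"ty":45,"tz":0,"yaw":0},{"gripper":-1,"tx":33,"ty":45,"tz":0,"yaw":0},{"gripper":-1,"tx":28,"ty":38,"tz":15,"yaw":0},{"gripper":-1,"tx":0,"ty":0,"tz":0,"yaw":0},{"gripper":-1,"tx":0,"ty":0,"tz":0,"yaw":0}]'|head -2; python3 -c "
from h import *
f=grab('wrist'); np.save('w.npy',f,allow_pickle=True); cv2.imwrite('pics/w3.png',f['img'])
c=blob(f,604,331,40,58,80);go(c[0],c[1],20)"
```

```text
time_s: 9.38
eef_pos: [607.4, 118.9, 160.5]
time_s: 10.12
eef_pos: [603.3, 331.1, 145.7]
blob circ [607.5 330. ] 18.4 ell [607.6 330.2] [35.2 35.5] z 65.7
at [603.8 330.6 146.4] psi 144.9 t 10.18 -> txyz [ -3.4   2.  126.4] yaw None j [ 0.39  0.71  1.13 -0.    1.3  -0.57]
```

View pics/w3.png

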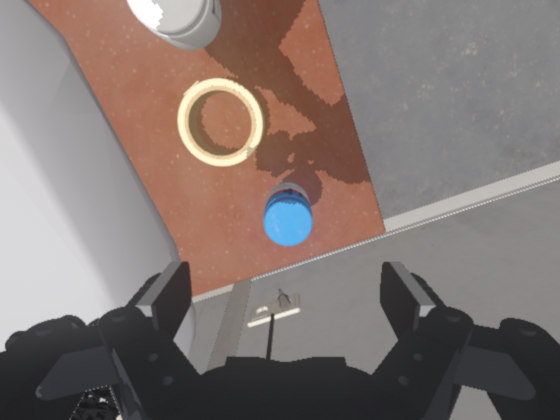

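Pot lid at (288,219), tape (221,122), small jar (180,15); fingers clear the tray on the left. Grasp the pot.

```bash
python3 -m inch '[{"gripper":-1,"tx":-2.5,"ty":1.5,"tz":40,"yaw":0},{"gripper":-1,"tx":0,"ty":0,"tz":40,"yaw":0},{"gripper":-1,"tx":0,"ty":0,"tz":30,"yaw":0},{"gripper":-1,"tx":0,"ty":0,"tz":18,"yaw":0},{"gripper":-1,"tx":0,"ty":0,"tz":0,"yaw":0},{"gripper":1,"tx":0,"ty":0,"tz":0,"yaw":0},{"gripper":1,"tx":0,"ty":0,"tz":0,"yaw":0},{"gripper":1,"tx":0,"ty":0,"tz":0,"yaw":0}]'|head -2; python3 -m inch '[{"gripper":1,"tx":0,"ty":0,"tz":0,"yaw":0},{"gripper":1,"tx":0,"ty":0,"tz":0,"yaw":0},{"gripper":1,"tx":0,"ty":0,"tz":0,"yaw":0}]'; python3 -c "
from h import *
go(557.5,-264.5,130)"
```

```text
time_s: 11.18
eef_pos: [607.6, 331.9, 20.9]
time_s: 11.55
eef_pos: [607.6, 331.9, 20.8]
tcp_rot: [0.945, 2.994, 0.002]
wrist_force: [-0.2, 0.1, 6.2]
grip_width: 0.429
grasp_force: 60.2
at [607.6 331.9  20.8] psi 145.0 t 11.55 -> txyz [-301.6 -516.8 -109.8] yaw None j [ 0.39  0.84  1.23 -0.    1.06 -0.57]
```

```bash
python3 -m inch '[{"gripper":1,"tx":0,"ty":0,"tz":-30,"yaw":0},{"gripper":1,"tx":0,"ty":0,"tz":-40,"yaw":0},{"gripper":1,"tx":0,"ty":0,"tz":-40,"yaw":0},{"gripper":1,"tx":-15,"ty":-26,"tz":0,"yaw":0},{"gripper":1,"tx":-26,"ty":-45,"tz":0,"yaw":0},{"gripper":1,"tx":-26,"ty":-45,"tz":0,"yaw":0},{"gripper":1,"tx":-26,"ty":-45,"tz":0,"yaw":0},{"gripper":1,"tx":-26,"ty":-45,"tz":0,"yaw":0}]'|head -2;python3 -m inch '[{"gripper":1,"tx":-26,"ty":-45,"tz":0,"yaw":0},{"gripper":1,"tx":-26,"ty":-45,"tz":0,"yaw":0},{"gripper":1,"tx":-26,"ty":-45,"tz":0,"yaw":0},{"gripper":1,"tx":-26,"ty":-45,"tz":0,"yaw":0},{"gripper":1,"tx":-26,"ty":-45,"tz":0,"yaw":0},{"gripper":1,"tx":-26,"ty":-45,"tz":0,"yaw":0},{"gripper":1,"tx":-26,"ty":-45,"tz":0,"yaw":0},{"gripper":1,"tx":0,"ty":0,"tz":0,"yaw":0}]'; python3 -c "
from h import *
go(557.5,-264.5,34)
f=grab('wrist'); np.save('w.npy',f,allow_pickle=True); cv2.imwrite('pics/w4.png',f['img'])"
```

```text
time_s: 12.55
eef_pos: [585.4, 93.0, 129.3]
time_s: 13.55
eef_pos: [553.2, -271.5, 129.1]
tcp_rot: [0.953, 2.993, -0.001]
wrist_force: [-0.2, 0.3, -0.4]
grip_width: 0.426
grasp_force: 60.1
at [ 553.2 -271.5  129.1] psi 144.7 t 13.55 -> txyz [ 0.6  8.3 95.1] yaw None j [-0.58  0.6   1.4  -0.    1.14 -1.53]
```

View pics/w4.png

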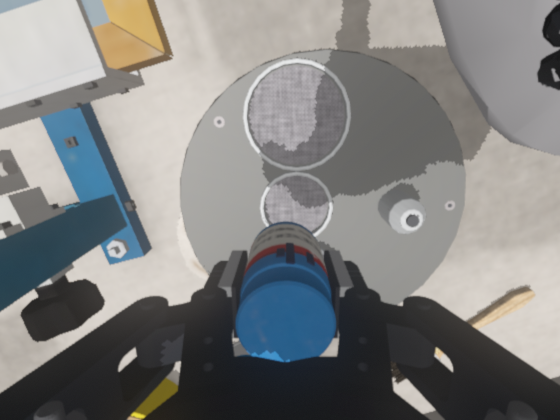

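Pot held upright, lid (286,313); middle ring (296,207), left ring (297,114), post top (412,220).

Run:
```python
from h import *
f=np.load('w.npy',allow_pickle=True).item()
print('mid',ray(f,296.5,207.5,20),'left',ray(f,297.5,114.5,20),'post',ray(f,412,220,56),'lid',ray(f,286,312,174))
```

```text
mid [ 558.74167307 -264.33968507   20.        ] left [ 499.15433635 -222.1086543    20.        ] post [ 604.54613227 -197.81794481   56.        ] lid [ 549.01816548 -268.21432783  174.        ]
```

```bash
python3 -m inch '[{"gripper":1,"tx":-2.5,"ty":8.5,"tz":0,"yaw":0},{"gripper":1,"tx":0,"ty":0,"tz":30,"yaw":0},{"gripper":1,"tx":0,"ty":0,"tz":35,"yaw":0},{"gripper":1,"tx":0,"ty":0,"tz":15,"yaw":0},{"gripper":1,"tx":0,"ty":0,"tz":0,"yaw":0},{"gripper":1,"tx":0,"ty":0,"tz":0,"yaw":0}]'; python3 -c "
from h import *
go(560,-265.7,34)"
```

```text
time_s: 14.35
eef_pos: [561.9, -262.3, 50.7]
tcp_rot: [0.944, 2.994, -0.001]
wrist_force: [0.8, 0.9, -0.4]
grip_width: 0.428
grasp_force: 60.1
at [ 561.9 -262.3   50.7] psi 145.0 t 14.35 -> txyz [-0.3 -3.8 16.7] yaw None j [-0.56  0.69  1.46 -0.    0.98 -1.52]
```

```bash
python3 -m inch '[{"gripper":1,"tx":0,"ty":-3.5,"tz":0,"yaw":0},{"gripper":1,"tx":0,"ty":0,"tz":8,"yaw":0},{"gripper":1,"tx":0,"ty":0,"tz":8,"yaw":0},{"gripper":1,"tx":0,"ty":0,"tz":0,"yaw":0},{"gripper":1,"tx":0,"ty":0,"tz":0,"yaw":0}]'; python3 -m inch '[{"gripper":-1,"tx":0,"ty":0,"tz":0,"yaw":0},{"gripper":-1,"tx":0,"ty":0,"tz":0,"yaw":0},{"gripper":-1,"tx":0,"ty":0,"tz":0,"yaw":0},{"gripper":-1,"tx":0,"ty":0,"tz":0,"yaw":0},{"gripper":-1,"tx":0,"ty":0,"tz":-40,"yaw":0},{"gripper":-1,"tx":0,"ty":0,"tz":-50,"yaw":0},{"gripper":-1,"tx":0,"ty":0,"tz":-40,"yaw":0},{"gripper":-1,"tx":0,"ty":0,"tz":0,"yaw":0}]'; python3 -m inch '[{"gripper":-1,"tx":0,"ty":0,"tz":0,"yaw":0}]' | head -2;python3 -c "
from h import *
f=grab('wrist'); np.save('w.npy',f,allow_pickle=True); cv2.imwrite('pics/w5.png',f['img'])
blob(f,558,-265,40,70,95);go(432.5,353,150)"
```

```text
time_s: 14.98
eef_pos: [559.1, -265.6, 34.2]
tcp_rot: [0.946, 2.995, -0.001]
wrist_force: [-2.8, 1.1, 7.7]
grip_width: 0.428
grasp_force: 60.4
time_s: 15.98
eef_pos: [560.6, -266.2, 167.2]
tcp_rot: [0.944, 2.989, -0.003]
wrist_force: [-0.9, -0.1, -0.6]
grip_width: 0.999
grasp_force: 0.0
time_s: 16.1
eef_pos: [558.4, -264.9, 162.6]
blob circ [ 560.3 -266.4] 18.2 ell [ 560.1 -266.1] [35.2 35.4] z 79.3
at [ 558.2 -264.8  162. ] psi 144.9 t 16.15 -> txyz [457.7 433.5  13. ] yaw None j [-0.57  0.57  1.35 -0.    1.22 -1.53]
```

View pics/w5.png

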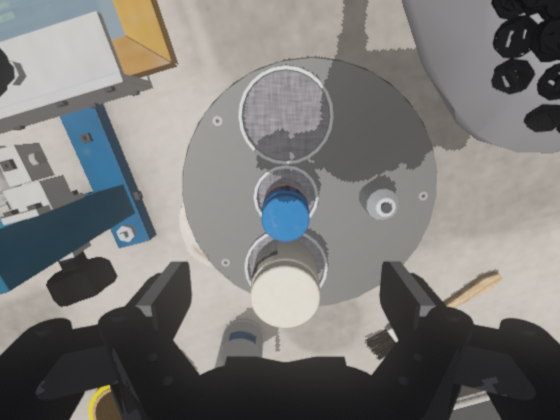

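Pot seated in the middle ring (lid (285,214)), large jar fine; left ring at (286,115). Now the small jar.

```bash
python3 -m inch '[{"gripper":-1,"tx":20,"ty":20,"tz":0,"yaw":0},{"gripper":-1,"tx":38,"ty":36,"tz":0,"yaw":0},{"gripper":-1,"tx":38,"ty":36,"tz":0,"yaw":0},{"gripper":-1,"tx":38,"ty":36,"tz":0,"yaw":0},{"gripper":-1,"tx":38,"ty":36,"tz":0,"yaw":0},{"gripper":-1,"tx":38,"ty":36,"tz":0,"yaw":0},{"gripper":-1,"tx":38,"ty":36,"tz":0,"yaw":0},{"gripper":-1,"tx":38,"ty":36,"tz":0,"yaw":0}]'|head -2;python3 -m inch '[{"gripper":-1,"tx":38,"ty":36,"tz":0,"yaw":0},{"gripper":-1,"tx":38,"ty":36,"tz":0,"yaw":0},{"gripper":-1,"tx":38,"ty":36,"tz":0,"yaw":0},{"gripper":-1,"tx":38,"ty":36,"tz":0,"yaw":0},{"gripper":-1,"tx":20,"ty":18,"tz":10,"yaw":0},{"gripper":-1,"tx":0,"ty":0,"tz":0,"yaw":0},{"gripper":-1,"tx":0,"ty":0,"tz":0,"yaw":0},{"gripper":-1,"tx":0,"ty":0,"tz":0,"yaw":0}]'|head -2; python3 -c "
from h import *
f=grab('wrist'); np.save('w.npy',f,allow_pickle=True); cv2.imwrite('pics/w6.png',f['img'])
c=blob(f,432,353,40,48,70);go(c[0],c[1],20)"
```

```text
time_s: 17.15
eef_pos: [479.7, 123.2, 161.9]
time_s: 18.15
eef_pos: [433.7, 352.1, 153.2]
blob circ [435.8 353.7] 25.7 ell [435.7 353.8] [50.4 50.5] z 54.7
at [433.7 352.2 153.4] psi 144.9 t 18.2 -> txyz [ -0.6   2.5 133.4] yaw None j [ 0.54  0.47  1.54 -0.    1.12 -0.41]
```

View pics/w6.png

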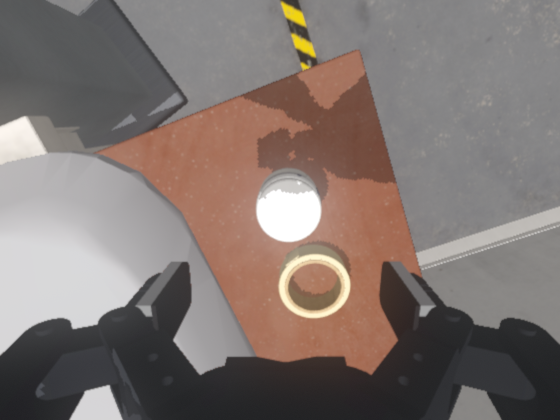

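White lid at (289,208), tape (314,285) clear of both fingers. Grasp.

```bash
python3 -m inch '[{"gripper":-1,"tx":0,"ty":1.5,"tz":45,"yaw":0},{"gripper":-1,"tx":0,"ty":0,"tz":45,"yaw":0},{"gripper":-1,"tx":0,"ty":0,"tz":30,"yaw":0},{"gripper":-1,"tx":0,"ty":0,"tz":18,"yaw":0},{"gripper":-1,"tx":0,"ty":0,"tz":0,"yaw":0},{"gripper":1,"tx":0,"ty":0,"tz":0,"yaw":0},{"gripper":1,"tx":0,"ty":0,"tz":0,"yaw":0},{"gripper":1,"tx":0,"ty":0,"tz":0,"yaw":0}]'|head -2; python3 -m inch '[{"gripper":1,"tx":0,"ty":0,"tz":0,"yaw":0},{"gripper":1,"tx":0,"ty":0,"tz":0,"yaw":0},{"gripper":1,"tx":0,"ty":0,"tz":0,"yaw":0}]'; python3 -c "
from h import *
go(499.5,-222.5,130)"
```

```text
time_s: 19.2
eef_pos: [435.0, 354.7, 16.9]
time_s: 19.58
eef_pos: [435.0, 354.7, 16.9]
tcp_rot: [0.946, 2.994, 0.003]
wrist_force: [-0.4, -0.8, 6.3]
grip_width: 0.613
grasp_force: 62.9
at [435.  354.7  16.9] psi 144.9 t 19.57 -> txyz [-384.5 -435.2 -113.7] yaw None j [ 0.55  0.66  1.66 -0.    0.82 -0.41]
```

```bash
python3 -m inch '[{"gripper":1,"tx":0,"ty":0,"tz":-30,"yaw":0},{"gripper":1,"tx":0,"ty":0,"tz":-40,"yaw":0},{"gripper":1,"tx":0,"ty":0,"tz":-40,"yaw":0},{"gripper":1,"tx":-18,"ty":-20,"tz":0,"yaw":0},{"gripper":1,"tx":-32,"ty":-37,"tz":0,"yaw":0},{"gripper":1,"tx":-32,"ty":-37,"tz":0,"yaw":0},{"gripper":1,"tx":-32,"ty":-37,"tz":0,"yaw":0},{"gripper":1,"tx":-32,"ty":-37,"tz":0,"yaw":0}]'|head -2;python3 -m inch '[{"gripper":1,"tx":-32,"ty":-37,"tz":0,"yaw":0},{"gripper":1,"tx":-32,"ty":-37,"tz":0,"yaw":0},{"gripper":1,"tx":-32,"ty":-37,"tz":0,"yaw":0},{"gripper":1,"tx":-32,"ty":-37,"tz":0,"yaw":0},{"gripper":1,"tx":-32,"ty":-37,"tz":0,"yaw":0},{"gripper":1,"tx":-32,"ty":-37,"tz":0,"yaw":0},{"gripper":1,"tx":-32,"ty":-37,"tz":0,"yaw":0},{"gripper":1,"tx":-14,"ty":-8,"tz":0,"yaw":0}]'|head -2; python3 -m inch '[{"gripper":1,"tx":0,"ty":0,"tz":0,"yaw":0},{"gripper":1,"tx":0,"ty":0,"tz":0,"yaw":0},{"gripper":1,"tx":0,"ty":0,"tz":0,"yaw":0}]'; python3 -c "
from h import *
go(499.5,-222.5,31)
f=grab('top'); np.save('top2.npy',f,allow_pickle=True)
f=grab('wrist'); np.save('w.npy',f,allow_pickle=True); cv2.imwrite('pics/w7.png',f['img'])"
```

```text
time_s: 20.58
eef_pos: [457.2, 131.5, 125.9]
time_s: 21.58
eef_pos: [498.6, -225.0, 125.8]
time_s: 21.95
eef_pos: [498.5, -220.8, 125.4]
tcp_rot: [-0.943, -2.996, -0.0]
wrist_force: [0.2, 0.3, -1.0]
grip_width: 0.611
grasp_force: 63.2
at [ 498.5 -220.8  125.4] psi 145.0 t 21.95 -> txyz [-1.8 -0.8 94.4] yaw None j [-0.56  0.48  1.62  0.    1.04 -1.52]
```

View pics/w7.png

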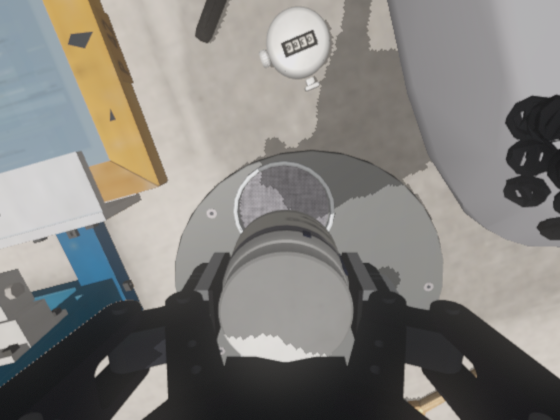

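Small jar held, lid (286,300); left ring visible from 234 to 333 wide with top edge at row 162, so its centre is about (284,211). Counter is untouched at (298,43).

```bash
python3 - <<'E'
from h import *
f=np.load('w.npy',allow_pickle=True).item()
print('left',ray(f,283.5,211.5,20),'lid',ray(f,286,303,164))
E
python3 -m inch '[{"gripper":1,"tx":-1.5,"ty":-0.8,"tz":0,"yaw":0},{"gripper":1,"tx":0,"ty":0,"tz":30,"yaw":0},{"gripper":1,"tx":0,"ty":0,"tz":35,"yaw":0},{"gripper":1,"tx":0,"ty":0,"tz":12,"yaw":0},{"gripper":1,"tx":0,"ty":0,"tz":0,"yaw":0},{"gripper":1,"tx":0,"ty":0,"tz":0,"yaw":0}]'; python3 -c "
from h import *
go(499.5,-222.5,31)"
```

```text
left [ 499.93903224 -223.77841325   20.        ] lid [ 494.85526929 -218.09227974  164.        ]
time_s: 22.8
eef_pos: [500.2, -224.3, 49.5]
tcp_rot: [0.945, 2.994, -0.001]
wrist_force: [-0.6, -0.1, -0.2]
grip_width: 0.609
grasp_force: 63.2
at [ 500.2 -224.3   49.5] psi 144.9 t 22.8 -> txyz [ 1.6  1.1 18.5] yaw None j [-0.56  0.59  1.68 -0.    0.87 -1.52]
```

```bash
python3 -m inch '[{"gripper":1,"tx":0,"ty":0,"tz":10,"yaw":0},{"gripper":1,"tx":0,"ty":0,"tz":8.5,"yaw":0},{"gripper":1,"tx":0,"ty":0,"tz":0,"yaw":0},{"gripper":1,"tx":0,"ty":0,"tz":0,"yaw":0}]'; python3 -m inch '[{"gripper":-1,"tx":0,"ty":0,"tz":0,"yaw":0},{"gripper":-1,"tx":0,"ty":0,"tz":0,"yaw":0},{"gripper":-1,"tx":0,"ty":0,"tz":0,"yaw":0},{"gripper":-1,"tx":0,"ty":0,"tz":0,"yaw":0},{"gripper":-1,"tx":0,"ty":0,"tz":-40,"yaw":0},{"gripper":-1,"tx":0,"ty":0,"tz":-50,"yaw":0},{"gripper":-1,"tx":0,"ty":0,"tz":-40,"yaw":0},{"gripper":-1,"tx":0,"ty":0,"tz":0,"yaw":0}]'; python3 -m inch '[{"gripper":-1,"tx":0,"ty":0,"tz":0,"yaw":0},{"gripper":-1,"tx":0,"ty":0,"tz":0,"yaw":0}]' | head -2;python3 -c "
from h import *
f=grab('wrist'); np.save('w.npy',f,allow_pickle=True)
blob(f,500,-223,40,60,85);blob(f,558,-265,30,72,95);go(515.5,332,150,55);go(515.5,332,150,-125)"
```

```text
time_s: 23.3
eef_pos: [499.5, -224.0, 30.4]
tcp_rot: [0.946, 2.995, -0.001]
wrist_force: [-2.5, 0.6, 7.0]
grip_width: 0.611
grasp_force: 63.5
time_s: 24.3
eef_pos: [501.0, -224.8, 163.1]
tcp_rot: [0.944, 2.989, -0.003]
wrist_force: [-0.4, -0.2, 0.5]
grip_width: 0.999
grasp_force: 0.0
time_s: 24.55
eef_pos: [498.6, -223.4, 158.3]
blob circ [ 500.7 -224.7] 25.8 ell [ 500.5 -224.5] [50.4 50.5] z 68.2
blob circ [ 560.3 -266.4] 18.4 ell [ 560. -266.] [35.1 35.3] z 79.2
at [ 498.7 -223.4  158.4] psi 144.9 t 24.6 -> txyz [305.2 464.3   9.1] yaw 89.9 j [-0.56  0.45  1.57 -0.    1.12 -1.52]
at [ 498.7 -223.4  158.4] psi 144.9 t 24.6 -> txyz [305.2 464.3   9.1] yaw -90.1 j [-0.56  0.45  1.57 -0.    1.12 -1.52]
```

Small jar seated too (lid 68.2 mm). Now the tape.

```bash
python3 -m inch '[{"gripper":-1,"tx":15,"ty":20,"tz":0,"yaw":0},{"gripper":-1,"tx":26,"ty":39,"tz":0,"yaw":0},{"gripper":-1,"tx":26,"ty":39,"tz":0,"yaw":0},{"gripper":-1,"tx":26,"ty":39,"tz":0,"yaw":0},{"gripper":-1,"tx":26,"ty":39,"tz":0,"yaw":0},{"gripper":-1,"tx":26,"ty":39,"tz":0,"yaw":0},{"gripper":-1,"tx":26,"ty":39,"tz":0,"yaw":0},{"gripper":-1,"tx":26,"ty":39,"tz":0,"yaw":0}]'|head -2;python3 -m inch '[{"gripper":-1,"tx":26,"ty":39,"tz":0,"yaw":0},{"gripper":-1,"tx":26,"ty":39,"tz":0,"yaw":0},{"gripper":-1,"tx":26,"ty":39,"tz":0,"yaw":0},{"gripper":-1,"tx":26,"ty":39,"tz":0,"yaw":0},{"gripper":-1,"tx":0,"ty":11,"tz":0,"yaw":0},{"gripper":-1,"tx":0,"ty":0,"tz":0,"yaw":0},{"gripper":-1,"tx":0,"ty":0,"tz":0,"yaw":10},{"gripper":-1,"tx":0,"ty":0,"tz":0,"yaw":10}]'|head -2; python3 -m inch '[{"gripper":-1,"tx":0,"ty":0,"tz":0,"yaw":10},{"gripper":-1,"tx":0,"ty":0,"tz":0,"yaw":10},{"gripper":-1,"tx":0,"ty":0,"tz":0,"yaw":10},{"gripper":-1,"tx":0,"ty":0,"tz":0,"yaw":10},{"gripper":-1,"tx":0,"ty":0,"tz":0,"yaw":10},{"gripper":-1,"tx":0,"ty":0,"tz":0,"yaw":10},{"gripper":-1,"tx":0,"ty":0,"tz":0,"yaw":10},{"gripper":-1,"tx":0,"ty":0,"tz":0,"yaw":0}]'|head -2; python3 -c "
from h import *
f=grab('wrist'); np.save('w.npy',f,allow_pickle=True); cv2.imwrite('pics/w8.png',f['img'])
c=blob(f,515.5,328,50,18,35);go(c[0],c[1],5)"
```

```text
time_s: 25.6
eef_pos: [505.9, 130.7, 158.9]
time_s: 26.6
eef_pos: [517.2, 323.8, 159.4]
time_s: 27.6
eef_pos: [517.3, 324.1, 159.6]
blob circ [518.2 325.1] 34.6 ell [518.8 325.4] [67.  67.7] z 23.7
at [517.3 324.3 159.6] psi 55.1 t 27.65 -> txyz [  1.9   0.6 154.6] yaw None j [ 0.43  0.56  1.38 -0.    1.21  1.04]
```

View pics/w8.png

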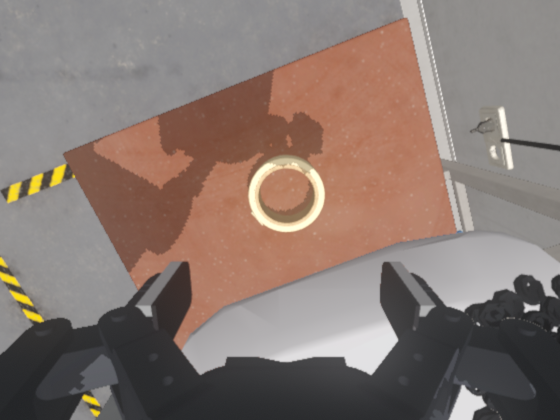

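Tape at (287,194), fingers clear of the tray. Grasp it across the outside.

```bash
python3 -m inch '[{"gripper":-1,"tx":1.5,"ty":0,"tz":50,"yaw":0},{"gripper":-1,"tx":0,"ty":0,"tz":50,"yaw":0},{"gripper":-1,"tx":0,"ty":0,"tz":35,"yaw":0},{"gripper":-1,"tx":0,"ty":0,"tz":15,"yaw":0},{"gripper":-1,"tx":0,"ty":0,"tz":8,"yaw":0},{"gripper":-1,"tx":0,"ty":0,"tz":0,"yaw":0},{"gripper":1,"tx":0,"ty":0,"tz":0,"yaw":0},{"gripper":1,"tx":0,"ty":0,"tz":0,"yaw":0}]'; python3 -m inch '[{"gripper":1,"tx":0,"ty":0,"tz":0,"yaw":0},{"gripper":1,"tx":0,"ty":0,"tz":0,"yaw":0},{"gripper":1,"tx":0,"ty":0,"tz":0,"yaw":0}]'; python3 -c "
from h import *
go(604.5,-198,150)"
```

```text
time_s: 28.65
eef_pos: [519.0, 327.4, 3.8]
tcp_rot: [2.787, 1.45, 0.005]
wrist_force: [-1.1, -0.4, 6.2]
grip_width: 0.764
grasp_force: 66.5
time_s: 29.02
eef_pos: [519.0, 327.4, 3.8]
tcp_rot: [2.787, 1.45, 0.005]
wrist_force: [-0.4, 0.1, 5.8]
grip_width: 0.769
grasp_force: 66.5
at [519.  327.4   3.8] psi 55.0 t 29.02 -> txyz [-380.7  371.9 -146.6] yaw None j [ 0.44  0.75  1.51 -0.    0.88  1.05]
```

```bash
python3 -m inch '[{"gripper":1,"tx":0,"ty":0,"tz":-30,"yaw":0},{"gripper":1,"tx":0,"ty":0,"tz":-45,"yaw":0},{"gripper":1,"tx":0,"ty":0,"tz":-45,"yaw":0},{"gripper":1,"tx":-20,"ty":20,"tz":0,"yaw":0},{"gripper":1,"tx":-34,"ty":33,"tz":0,"yaw":0},{"gripper":1,"tx":-34,"ty":33,"tz":0,"yaw":0},{"gripper":1,"tx":-34,"ty":33,"tz":0,"yaw":0},{"gripper":1,"tx":-34,"ty":33,"tz":0,"yaw":0}]'|head -2;python3 -m inch '[{"gripper":1,"tx":-34,"ty":33,"tz":0,"yaw":0},{"gripper":1,"tx":-34,"ty":33,"tz":0,"yaw":0},{"gripper":1,"tx":-34,"ty":33,"tz":0,"yaw":0},{"gripper":1,"tx":-34,"ty":33,"tz":0,"yaw":0},{"gripper":1,"tx":-34,"ty":33,"tz":0,"yaw":0},{"gripper":1,"tx":-34,"ty":33,"tz":0,"yaw":0},{"gripper":1,"tx":-18,"ty":18,"tz":0,"yaw":0},{"gripper":1,"tx":0,"ty":0,"tz":0,"yaw":0}]'|head -2; python3 -m inch '[{"gripper":1,"tx":0,"ty":0,"tz":0,"yaw":0},{"gripper":1,"tx":0,"ty":0,"tz":0,"yaw":0},{"gripper":1,"tx":0,"ty":0,"tz":0,"yaw":0}]'; python3 -c "
from h import *
go(604.5,-198,70)
f=grab('wrist'); np.save('w.npy',f,allow_pickle=True); cv2.imwrite('pics/w9.png',f['img'])"
```

```text
time_s: 30.02
eef_pos: [553.3, 110.5, 122.8]
time_s: 31.02
eef_pos: [602.3, -195.3, 122.1]
time_s: 31.4
eef_pos: [602.2, -192.8, 122.0]
tcp_rot: [2.786, 1.451, -0.0]
wrist_force: [-0.1, 0.4, 0.2]
grip_width: 0.765
grasp_force: 66.8
at [ 602.2 -192.8  122. ] psi 55.0 t 31.4 -> txyz [-2.9  4.8 52. ] yaw None j [-0.43  0.63  1.35 -0.    1.16  0.18]
```

View pics/w9.png

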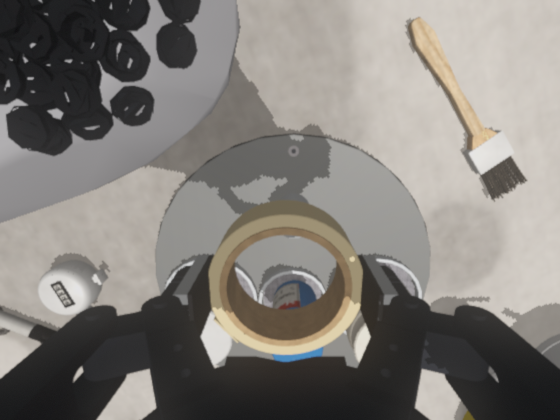

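Run:
```python
from h import *
f=np.load('w.npy',allow_pickle=True).item()
P=cloud(f); m=((abs(P[...,2]-142)<4)&(f['depth']>0)).astype(np.uint8); m[:,:205]=0;m[:,367:]=0
pts=[]
for v in range(225,345,4):
    u=np.where(m[v])[0]
    if len(u) and u.min()>207 and u.max()<365: pts+=[ray(f,u.min()-.5,v,143)[:2],ray(f,u.max()+.5,v,143)[:2]]
pts=np.array(pts); A=np.c_[2*pts,np.ones(len(pts))]; s=np.linalg.lstsq(A,(pts**2).sum(1),rcond=None)[0]; print(len(pts),s[:2],np.sqrt(s[2]+s[:2]@s[:2]),np.median(P[m>0][:,2]))
print(ray(f,286,279,143))
```

```text
46 [ 601.29772289 -193.01026806] 33.93378152956027 141.79027779365774
[ 604.56841805 -189.02361477  143.        ]
```

```bash
python3 -m inch '[{"gripper":1,"tx":-2.3,"ty":5.5,"tz":0,"yaw":0},{"gripper":1,"tx":0,"ty":0,"tz":25,"yaw":0},{"gripper":1,"tx":0,"ty":0,"tz":25,"yaw":0},{"gripper":1,"tx":0,"ty":0,"tz":0,"yaw":0},{"gripper":1,"tx":0,"ty":0,"tz":0,"yaw":0}]'; python3 -c "
from h import *
go(605.7,-198,17)"
```

```text
time_s: 32.08
eef_pos: [606.0, -199.4, 72.7]
tcp_rot: [2.786, 1.449, 0.001]
wrist_force: [-0.1, -0.3, -0.5]
grip_width: 0.764
grasp_force: 66.8
at [ 606.  -199.4   72.7] psi 54.9 t 32.08 -> txyz [ 1.  -1.1 55.7] yaw None j [-0.44  0.69  1.39 -0.    1.06  0.17]
```

```bash
python3 -m inch '[{"gripper":1,"tx":1,"ty":-1,"tz":10,"yaw":0},{"gripper":1,"tx":0,"ty":0,"tz":12,"yaw":0},{"gripper":1,"tx":0,"ty":0,"tz":12,"yaw":0},{"gripper":1,"tx":0,"ty":0,"tz":12,"yaw":0},{"gripper":1,"tx":0,"ty":0,"tz":8,"yaw":0},{"gripper":1,"tx":0,"ty":0,"tz":0,"yaw":0},{"gripper":1,"tx":0,"ty":0,"tz":0,"yaw":0}]'; python3 -c "
from h import *
go(605.7,-198,17)"
```

```text
time_s: 32.95
eef_pos: [605.1, -197.6, 17.6]
tcp_rot: [2.787, 1.449, -0.0]
wrist_force: [-0.8, -0.9, -1.4]
grip_width: 0.764
grasp_force: 66.8
at [ 605.1 -197.6   17.6] psi 54.9 t 32.95 -> txyz [0.  0.7 0.6] yaw None j [-0.44  0.76  1.43 -0.    0.95  0.18]
```

No side force, so the tape is over the post. I'll release it, rise clear and check.

```bash
python3 -m inch '[{"gripper":-1,"tx":0,"ty":0,"tz":0,"yaw":0},{"gripper":-1,"tx":0,"ty":0,"tz":0,"yaw":0},{"gripper":-1,"tx":0,"ty":0,"tz":0,"yaw":0},{"gripper":-1,"tx":0,"ty":0,"tz":0,"yaw":0},{"gripper":-1,"tx":0,"ty":0,"tz":-20,"yaw":0},{"gripper":-1,"tx":0,"ty":0,"tz":-50,"yaw":0},{"gripper":-1,"tx":0,"ty":0,"tz":-60,"yaw":0},{"gripper":-1,"tx":0,"ty":0,"tz":-60,"yaw":0}]'; python3 -m inch '[{"gripper":-1,"tx":30,"ty":0,"tz":0,"yaw":0},{"gripper":-1,"tx":0,"ty":0,"tz":0,"yaw":0},{"gripper":-1,"tx":0,"ty":0,"tz":0,"yaw":0},{"gripper":-1,"tx":0,"ty":0,"tz":0,"yaw":0}]'|head -2; python3 -c "
from h import *
f=grab('wrist'); cv2.imwrite('pics/w10.png',f['img'])
for a in [(605,-198,42,30,43),(500,-224,40,60,85),(560,-266,30,72,95),(616,-306,45,68,90)]: blob(f,*a)"
```

```text
time_s: 33.95
eef_pos: [604.8, -197.5, 209.6]
tcp_rot: [-2.787, -1.449, 0.0]
wrist_force: [1.1, -0.8, -0.4]
grip_width: 1.0
grasp_force: 0.0
time_s: 34.45
eef_pos: [621.7, -173.6, 207.0]
blob circ [ 603.1 -198.8] 34.7 ell [ 603.7 -198.7] [66.8 67.7] z 37.2
blob circ [ 500.4 -224.8] 26.3 ell [ 501.  -224.7] [49.9 50.5] z 68.1
blob circ [ 560.1 -266.9] 18.4 ell [ 560.1 -266.4] [35.1 35.2] z 79.2
blob circ [ 616.3 -306.4] 28.7 ell [ 615.  -305.6] [52.9 56.5] z 75.3
```

View pics/w10.png

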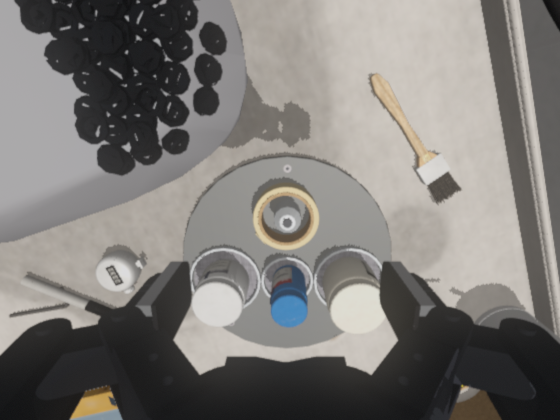

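Seen with the post at the back, the tape (286,218) lies flat over the post. The small white jar (218,305) is left, the blue pot (289,308) is in the middle and the large cream jar (358,307) is right. All are seated, at lid heights of 37.2, 68.1, 79.2 and 75.3 mm. The counter and brush are in place. Handing in.

```bash
python3 -c "
from rig import arm
print(arm.job_done())"
```

```text
the job is handed in; nothing more can be done
None
```

The turntable is loaded and the job was handed in at about 34 s: small jar left, hardener pot middle, large jar right, and tape flat over the post. The last wrist view showed all four seated and the counter and brush where they lay; the hand-in returned no verdict.

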